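# Centre the wobbly bud vase on the parcel scale

## Task

The little vase stands off-centre on the round pan of the bench scale: with light taps or slow, gentle pushes of the fingertips, nudge it until it stands upright in the middle of the pan, wholly inside the ring marked there (seen from above, no part of the vase over the ring). It is fragile and wobbly: do not grip, lift or tip it over or knock it off the pan, and leave the other things on the bench where they are. Finish with the hand clear of everything.

Things in the scene. Friction and masses are not known exactly. Their poses are not given: they have to be found in the camera images.
- vase: White ceramic bud vase on the scale's pan: round, 70 mm high, flat foot 30 mm in diameter, widest (44 mm) 18 mm above its underside, narrowing to a 17 mm neck at 52 to 60 mm, with a 24 mm lip. Mass 0.12 to 0.22 kg. Origin at the centre of its underside, z up its axis. It slides under 1 to 2 N when pushed at its widest part or lower; pushed on its shoulder or neck it rocks and may topple. Over 12 N from the hand breaks it.
- pan: The round steel weighing pan, 140 mm in diameter, 8 mm thick, fixed and level on top of the scale. Origin at the centre of its upper face (63 mm above the bench), where the vase must stand; z up. A dark ring, 68 mm inside and 76 mm outside diameter, is marked flush on it around this centre. The directions of its x and y mean nothing.
- scale: The grey bench scale below the pan, fixed to the bench: 200 mm (its x) by 180 mm (its y), housing top 44 mm above the bench, display strip along its -x edge 47 mm high. Origin at the centre of its underside; the pan's centre lies 20 mm along its +x.
- spare: Another vase just like the first, standing on the bench beyond the scale; to be left alone. Origin at the centre of its underside.
- tape: A roll of packing tape lying flat on the bench beside the scale, 96 mm in diameter, 46 mm high; to be left alone. Origin at the centre of its underside.
- carton: A small closed carton on the bench beside the scale, 120 x 90 x 50 mm; to be left alone. Origin at the centre of its underside.
Mind the look-alikes: they are no part of the job. Leave any blue look-alike of the vase alone.

How it is judged:
By the outcome, as a careful person would: the job done as asked, in the order asked, and still so for the second after the job is handed in, with the robot touching nothing.
It also fails if it takes over 58 s, if anything falls off the work surface, if the arm or the gripper's body presses on something with over 40 N, if the wrist force passes 120 N, or if a joint passes its speed limit or range.

## Robot

A 7-joint arm with a two-finger parallel gripper is mounted at the origin on the work surface. World frame = base frame: x ahead of the robot, y to its left, z up, the work surface at z = 0. Lengths are in m, angles in rad, forces in N, time in s.
With the tool pointing down it reaches from about 0.35 to 0.9 m from the base axis. Payload 19.9 kg.
Tool frame: the origin (TCP) lies midway between the tips of the shut fingers; the grasp point (between the pads) lies 19 mm behind it; z points along the fingers, y is the direction in which the jaws open and shut (so a half turn about z gives the same grasp; the last joint's range is limited). The gripper opens to 85 mm and grips with 20 to 120 N. Pads are 22 mm wide; open, the fingers measure 114 mm over their backs; the gripper's body (76 mm by 85 mm) begins 54 mm behind the grasp point. The pads swing forward as they close: fully open they stand 13 mm farther back than shut.
Start: joints at [1.067, 0.417, -0.01, 1.614, 0.005, 1.111, -0.053], TCP at [0.278, -0.56, 0.231] pointing down, gripper open.
Joint ranges: [-2.81, 2.81], [-0.39, 2.02], [-1.27, 1.25], [0.06, 2.57], [-1.19, 4.33], [0.19, 2], [-2.82, 2.82]. Speed limits (rad/s): [1.89, 1.89, 2.39, 2.39, 3.01, 3.01, 3.01].

## Interface

Orientations are given as a unit quaternion [w, x, y, z].
In Python, from rig import r, solver, telemetry, eyes gives the robot as it stands. Calls block until the motion is done:
- r.move_pose(position, orientation): joint-space move of the TCP to a pose.
- r.servo_line(position, attitude=None, velocity=0.15): straight line of the TCP; attitude=None keeps the orientation; velocity is the mean speed in m/s.
- r.set_joints(angles): joint-space move.
- r.gripper_to(opening): opening from 0.0 (shut) to 1.0 (fully open); the grip force is fixed at half the most; returns when the fingers have stopped.
- r.dwell(seconds).
- solver.ik(position, orientation): joint angles nearest the present ones, or None.
- telemetry.observe(): the state.
- eyes.camera(name): name is "scene" or "top"; returns a dict with "pixels" (480x640x3 uint8, red, green, blue), "depth" (480x640 float32, m along the optical axis (not along the pixel's ray), 0 where there is no reading), "camera_matrix" (3x3 intrinsics, pixels), "D" ([k1, k2, p1, p2, k3] as OpenCV has them; the pictures are not rectified), "rvec" (rotation vector, rad) and "tvec" (3), from world to camera coordinates, as OpenCV has them. Camera axes: x right, y down, z forward; pixel columns grow to the right and rows downward; lengths in m; the calibration is good to about 2 mm. A picture is of the moment at which its call begins.
A pose or a line that the arm cannot do raises r.MotionError and nothing moves.
- r.job_done(): hands the job in, once; it reports no verdict.
The state is a dict: "time_s": time; "q": joint angles; "dq": joint speeds; "effort": joint torques, N m; "position": TCP position; "tool_rot": TCP orientation; "wrist_force": force on the tool from outside, world axes, zero at the start; "moment": the same for the moment, N m; "gripper_width": opening from 0.0 (shut) to 1.0 (fully open).
Only numpy, scipy, OpenCV 4.12 (cv2) and the standard library are available. Lean on these libraries where they do the work, as an engineer would, in place of code of your own. Each camera call takes 0.05 s, during which the arm holds its last target. There are 200 camera calls.

## Working session

There is one attempt and no reset: what is moved stays moved. The work goes in short steps, each a Python script; the robot and the scene stay as the last script left them, time stands still between calls to the robot, and variables do not carry over. Pictures are saved under pics/ and viewed, about 8 in all and at most 12, crops included, and the job is handed in when it is done.

```bash
ls; mkdir -p pics
python3 - <<'E'
from rig import r, solver, telemetry, eyes
import cv2,numpy as np
for n in("top","scene"):
    c=eyes.camera(n); cv2.imwrite(f"pics/{n}0.png",c["pixels"][:,:,::-1]); np.savez(f"{n}0.npz",**c)
    R=cv2.Rodrigues(np.array(c["rvec"]))[0]; print(n,-R.T@np.array(c["tvec"]).ravel(),R[2],c["camera_matrix"],c["D"])
s=telemetry.observe();print(s["time_s"],s["tool_rot"],s["position"],s["wrist_force"])
E
```

```text
pics
top [0.42001841 0.0369685  1.02729736] [ 0.15161088  0.00654311 -0.9884186 ] [[526.96186517   0.         319.39640347]
 [  0.         526.96186517 237.75289873]
 [  0.           0.           1.        ]] [-0.14341934  0.          0.          0.          0.        ]
scene [ 0.97791841 -0.32157234  0.88111835] [-0.4278536   0.38451191 -0.81798037] [[559.3129968    0.         312.27431518]
 [  0.         559.3129968  235.01911847]
 [  0.           0.           1.        ]] [-0.11348812  0.          0.          0.          0.        ]
0.1 [-5.59724656e-04  9.73468032e-01  2.28822310e-01 -1.67087513e-04] [ 0.27829392 -0.55925839  0.23070422] [ 0.1754923  -0.58666534  0.65685895]
```

View pics/top0.png

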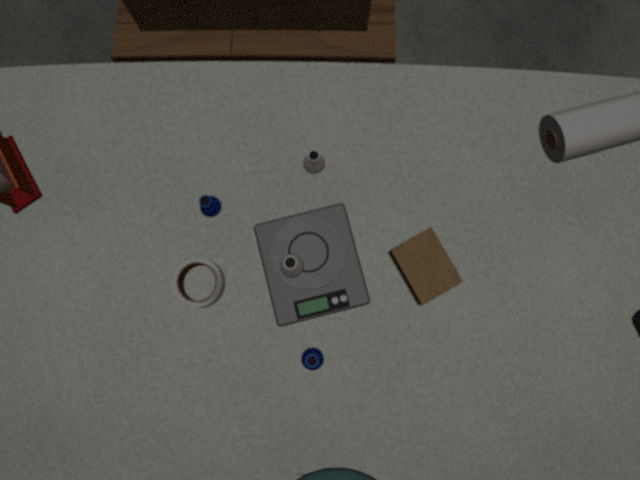

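View pics/scene0.png

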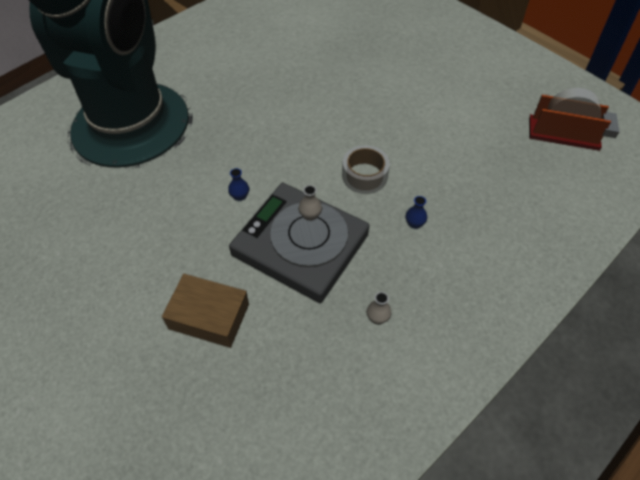

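Top view: the vase is at about (291,265), the ring's centre at about (308,252), and the display is on the robot side. The spare is at (314,161). The blue look-alikes are at (210,205) and (312,358).

```bash
cat > h.py <<'E'
import numpy as np, cv2
def ray(c,uv,z):
    K,D=np.array(c["camera_matrix"]),np.array(c["D"]); R=cv2.Rodrigues(np.array(c["rvec"]))[0]; t=np.array(c["tvec"]).ravel()
    n=cv2.undistortPoints(np.array(uv,float).reshape(-1,1,2),K,D).reshape(-1,2)
    d=np.c_[n,np.ones(len(n))]@R; o=-R.T@t
    return o+d*((z-o[2])/d[:,2])[:,None]
def proj(c,P):
    return cv2.projectPoints(np.array(P,float).reshape(-1,3),np.array(c["rvec"]),np.array(c["tvec"]),np.array(c["camera_matrix"]),np.array(c["D"]))[0].reshape(-1,2)
def fit(p):  # circle least squares
    s=np.linalg.lstsq(np.c_[2*p,np.ones(len(p))],(p**2).sum(1),rcond=None)[0]
    return s[:2],np.sqrt(s[2]+s[:2]@s[:2])
def warm(c):  # ceramic is warm-tinted: R-B
    p=c["pixels"].astype(int); return cv2.GaussianBlur((p[:,:,0]-p[:,:,2]).astype(np.float32),(0,0),.7)
E
python3 - <<'E'
import numpy as np,cv2
from h import *
for n,(u,v) in(("top",(291,265)),("scene",(310,208))):
    c=np.load(n+"0.npz"); p=c["pixels"].astype(int)
    print(n,"row R",p[v,u-24:u+50:2,0],"R-B",(p[v,u-24:u+50:2,0]-p[v,u-24:u+50:2,2]))
    w=p[:,:,0]-p[:,:,2]; print("col R",p[v-30:v+40:2,u,0],"R-B",w[v-30:v+40:2,u])
im=cv2.resize(cv2.imread("pics/top0.png")[195:335,235:395],None,fx=5,fy=4.28)
im=cv2.resize(cv2.imread("pics/top0.png")[195:335,235:395],None,fx=4,fy=4,interpolation=cv2.INTER_CUBIC)
cv2.imwrite("pics/crop0.png",np.clip(im*1.6,0,255))
E
```

```text
top row R [76 77 79 77 83 83 79 72 93 80 35 16 18 43 93 81 82 77 67 83 78 84 81 83
 84 81 78 52 55 83 86 82 85 85 83 80 83] R-B [ 4  1  3 -2 -3  1 -2 12  6 -1  0 -2  1 -1  1  8 13  9  4 -2 -5 -3 -5 -2
  0 -4 -1  2 -1  0 -1  0 -2  0 -1 -3 -1]
col R [81 84 79 49 44 65 83 79 77 77 95 75 28 32 26 18 72 92 72 70 67 67 81 77
 81 85 80 79 76 78 81 79 79 78 83] R-B [-2 -1  1 -2  0 -2 -1  0 -2  4  6  0  2  6  6  1  2  5 12 12  6  2 -1 -2
 -2  0  3  1  0  1  1  2  2  2  1]
scene row R [ 84  90  91  92  91  90  76  82  91  98 103 107 109 108 107 103  98  87
  79  91  91  91  90  82  73  73  90 109 121 124 123 121 123 125 123 123
 122] R-B [-5 -7 -7 -7 -7 -6  1 10 11 12 13 13 13 13 14 12 13 10 -1 -6 -7 -6 -6 -5
 -2  0  1  2  3  3  3  3  4  4  2  3  3]
col R [125 125 125 120  62  22  21  28  77  65  65  88  99 107 110 109 107 104
  96  73  52  64  89  92  92  92  91  89  90  90  90  91  91  90  82] R-B [ 3  4  3  2  0  0  1  0 -1  3  8 11 12 14 13 13 13 13 13  9  6  0 -6 -7
 -6 -6 -6 -6 -6 -6 -6 -6 -7 -7 -6][ WARN:0@0.069] global loadsave.cpp:1063 imwrite_ Unsupported depth image for selected encoder is fallbacked to CV_8U.
```

View pics/crop0.png

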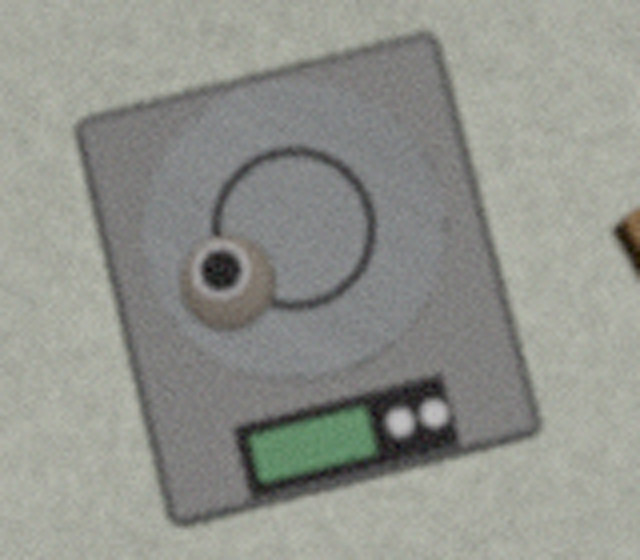

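```bash
cat >> h.py <<'E'
def ringfit(c,near,r=0.05):
    g=c["pixels"].astype(np.float32).mean(2); m=g<68
    v,u=np.nonzero(m); P=ray(c,np.c_[u,v],.063)[:,:2]
    for lo,hi in((.026,.046),(.031,.041),(.033,.040)):
        d=np.hypot(*(P-near).T); Q=P[(d>lo)&(d<hi)]
        near,R=fit(Q)
    return near,R,len(Q)
def vase(c,near,win=25,th=4):
    """vase axis xy: dark lip hole centroid at z=.133, and belly outline circle at z=.081"""
    a,b=proj(c,[*near,.081])[0].round().astype(int); p=c["pixels"].astype(int); g=p.mean(2)
    sub=np.zeros(g.shape,np.uint8); sub[b-win:b+win,a-win:a+win]=1
    # mouth: dark blob
    n,l,s,ce=cv2.connectedComponentsWithStats(((g<45)&(sub>0)).astype(np.uint8))
    mouth=ray(c,ce[1+np.argmax(s[1:,4])],.133)[0,:2] if n>1 else None
    w=((cv2.GaussianBlur(warm(c),(0,0),1)>th)&(sub>0)).astype(np.uint8)
    n,l,s,ce=cv2.connectedComponentsWithStats(w); k=1+np.argmax(s[1:,4])
    cn=max(cv2.findContours((l==k).astype(np.uint8),cv2.RETR_EXTERNAL,cv2.CHAIN_APPROX_NONE)[0],key=len).reshape(-1,2)
    hull=cv2.convexHull(cn); (cx,cy),rr=cv2.minEnclosingCircle(hull)
    return mouth,cn,(cx,cy),rr,s[k]
E
python3 - <<'E'
import numpy as np,cv2
from h import *
R={}
for n,pr,vp in(("top",(308.4,251.9),(291.9,265.4)),("scene",(309,233),(310,208))):
    c=dict(np.load(n+"0.npz")); p0=ray(c,pr,.063)[0,:2]; v0=ray(c,vp,.081)[0,:2]
    print(n,"pan guess",p0,"ring",ringfit(c,p0)); 
    m,cn,ce,rr,s=vase(c,v0,th=2 if n=="top" else 4); print(" vase guess",v0,"mouth",m,"belly px",ce,rr,s,ray(c,ce,.081)[0])
    for k,px,z in (("spare",(314,161),.018),("tape",(200,282),.046),("blue1",(210,205),.018),("blue2",(312,358),.018),("cart",(425,266),.05)): 
        if n=="top": print(k,ray(c,px,z)[0])
    d=c["depth"]; u,v=map(int,pr); print("pan depth",d[v,u], "expect",(cv2.Rodrigues(c["rvec"])[0]@np.r_[p0,.063]+c["tvec"].ravel())[2])
c=dict(np.load("top0.npz"))
print("scale corners",ray(c,[(254.5,226),(343,204),(369.5,302),(279,325)],.044))
E
```

```text
top pan guess [0.54112436 0.06307313] ring (array([0.54123761, 0.06428887]), np.float64(0.03619537336022421), 310)
 vase guess [0.51370395 0.09176715] mouth [0.51413556 0.09262853] belly px (291.6930236816406, 265.0469055175781) 12.344342231750488 [280 253  24  25 365] [0.51433556 0.09215885 0.081     ]
spare [0.72898057 0.05761976 0.018     ]
tape [0.48193024 0.26579208 0.046     ]
blue1 [0.63572783 0.26064499 0.018     ]
blue2 [0.34513763 0.05277977 0.018     ]
cart [ 0.52050289 -0.15526362  0.05      ]
pan depth 0.9714635 expect 0.9716612318351767
scene pan guess [0.54272432 0.06173466] ring (array([0.53994788, 0.06315536]), np.float64(0.035844673339496605), 282)
 vase guess [0.51270517 0.09219115] mouth [0.5126036  0.09188584] belly px (310.8834533691406, 206.4924774169922) 12.145228385925293 [299 196  23  23 409] [0.51125798 0.09570594 0.081     ]
pan depth 1.002847 expect 1.0027902082049234
scale corners [[ 5.90900110e-01  1.67193057e-01  4.40000000e-02]
 [ 6.36905460e-01 -1.80225836e-04  4.40000000e-02]
 [ 4.51952263e-01 -5.21758963e-02  4.40000000e-02]
 [ 4.06032079e-01  1.14775808e-01  4.40000000e-02]]
```

```bash
cat > g.py <<'E'
from rig import r, solver, telemetry, eyes
from h import *
PAN=np.array([.5412,.0640])
def quat(d): a=np.arctan2(d[1],d[0]); return [0,np.cos(a/2),np.sin(a/2),0]
def look(name):
    c=eyes.camera("scene"); cv2.imwrite(f"pics/{name}.png",c["pixels"][:,:,::-1]); np.savez(name+".npz",**c)
    return c
def st():
    s=telemetry.observe(); print(round(s["time_s"],1),np.round(s["position"],4),"F",np.round(s["wrist_force"],2),"g",round(s["gripper_width"],3))
E
python3 - <<'E'
from g import *
v=np.array([.514,.0924]); d=(PAN-v)/np.linalg.norm(PAN-v); q=np.array(telemetry.observe()["q"])
p=v-d*.072; best=None
for s in(1,-1):
    j=solver.ik([*p,.25],quat(s*d)); print(s,None if j is None else np.round(j,2))
    if j is not None and (best is None or abs(j-q).max()<best[0]): best=(abs(np.array(j)-q).max(),s)
s=best[1]; Q=quat(s*d)
r.move_pose([*p,.25],Q); r.gripper_to(.24); st()
r.servo_line([*p,.073],velocity=.12); st()
r.servo_line([*(v-d*.040),.073],velocity=.05); st()
c=look("s1"); cv2.imwrite("pics/s1c.png",cv2.resize(cv2.imread("pics/s1.png")[130:280,220:420],None,fx=4,fy=4)); print("sign",s)
E
```

```text
1 [-1.3   0.26  1.09  1.95 -0.26  1.08 -2.48]
-1 [ 0.46  0.25 -0.94  1.9   0.23  1.1   0.19]
3.3 [0.4642 0.1444 0.25  ] F [-0.71 -0.91 -0.01] g 0.238
4.9 [0.4646 0.1445 0.0735] F [-0.2   0.18  0.08] g 0.235
5.7 [0.4861 0.1214 0.073 ] F [-0.08  1.06  0.01] g 0.237
sign -1
```

View pics/s1c.png

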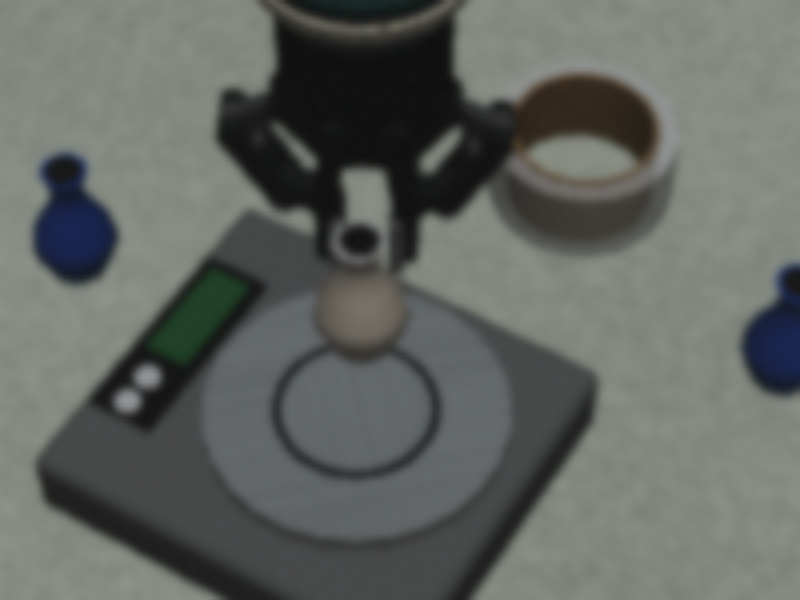

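The fingers stand squarely behind the untouched vase, one on each side of its neck (crop about (360,240)), with the ring ahead at (357,410). Next is a slow push, stopping short of the centre for a check.

Run:
```python
from g import *
v=np.array([.514,.0924]); d=(PAN-v)/np.linalg.norm(PAN-v); x0=telemetry.observe()["position"][2]
for k in(.060,.045,.0386):
    r.servo_line([*(PAN-d*k),.073],velocity=.015); st()
c=look("s2"); print(d, ringfit(c,PAN-[.0013,.0011]))
m,cn,ce,rr,s=vase(c,PAN-d*.008,th=4); print(ray(c,ce,.081)[0],rr,s)
cv2.imwrite("pics/s2c.png",cv2.resize(cv2.imread("pics/s2.png")[130:280,220:420],None,fx=4,fy=4))
```

```text
7.2 [0.4997 0.1073 0.073 ] F [-0.05  0.32 -0.63] g 0.24
8.4 [0.51   0.0965 0.073 ] F [-0.5   0.41  0.33] g 0.238
8.9 [0.5146 0.0918 0.073 ] F [ 0.04 -0.23 -1.38] g 0.241
[ 0.6916844  -0.72219989] (array([0.53996359, 0.06322913]), np.float64(0.03585750244372898), 175)
[0.53362696 0.07123585 0.081     ] 11.938741683959961 [298 211  23  23 415]
```

View pics/s2c.png

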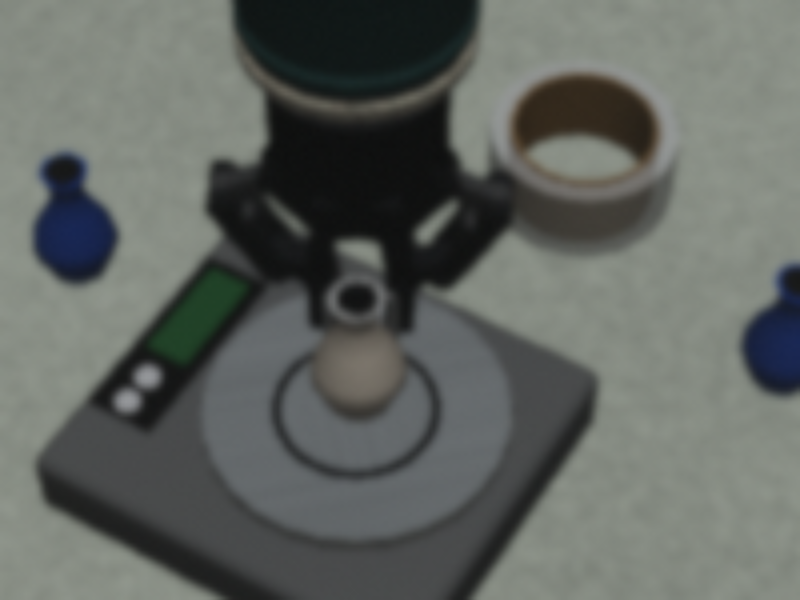

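The vase slid straight and upright and is now about 6.5 mm short of the centre. I'll push that remainder, then back off and check from both cameras.

Run:
```python
from g import *
v=np.array([.514,.0924]); d=(PAN-v)/np.linalg.norm(PAN-v)
r.servo_line([*(PAN-d*.0321),.073],velocity=.01); st()
r.servo_line([*(PAN-d*.045),.073],velocity=.015)
r.servo_line([*(PAN-d*.11),.073],velocity=.06)
r.servo_line([*(PAN-d*.11),.25],velocity=.15)
r.move_pose([.36,.40,.28],telemetry.observe()["tool_rot"]); r.dwell(.5); st()
ims=[]
for n,off in(("top",[0,0]),("scene",[-.0013,-.0011])):
    c=eyes.camera(n); np.savez(n+"3.npz",**c); g=ringfit(c,PAN+off); m,cn,ce,rr,s=vase(c,PAN+off,th=2 if n=="top" else 4)
    print(n,"ring",g,"mouth",m,"belly",ray(c,ce,.081)[0],rr)
    a,b=proj(c,[*PAN,.07])[0].astype(int); ims.append(cv2.resize(c["pixels"][b-50:b+50,a-50:a+50,::-1],(400,400),interpolation=cv2.INTER_CUBIC))
cv2.imwrite("pics/f.png",np.hstack(ims))
```

```text
9.8 [0.519  0.0871 0.073 ] F [-0.5  0.5  0.4] g 0.242
14.9 [0.3601 0.3999 0.28  ] F [-0.33 -0.02 -0.17] g 0.242
top ring (array([0.54165493, 0.06391113]), np.float64(0.03592369721720235), 332) mouth [0.54147729 0.06551112] belly [0.54182681 0.06553181 0.081     ] 12.250238418579102
scene ring (array([0.53952911, 0.06354352]), np.float64(0.03614190652645662), 262) mouth [0.53944004 0.06471621] belly [0.53790191 0.06654808 0.081     ] 11.401854515075684
```

View pics/f.png

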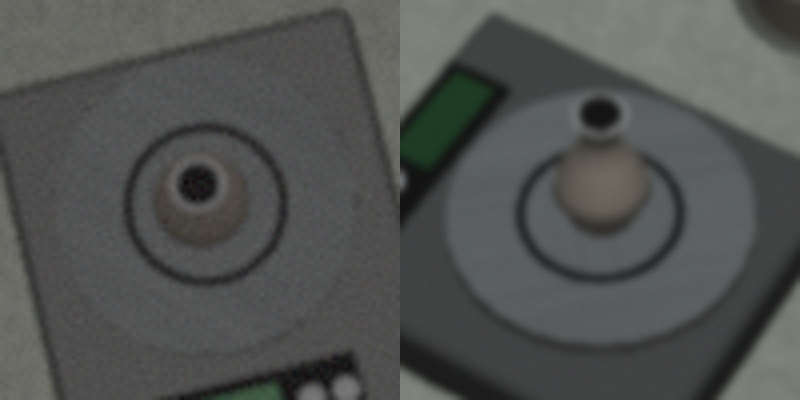

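The vase stands upright inside the ring, with the belly at about (201,202) against the ring's centre at (206,204) in the top crop. It is about 1.5 mm off centre and the allowance is 12 mm. The hand is well clear, so I'm handing in.

```bash
python3 -c "
from rig import r; r.job_done()"
```

```text
the job is handed in; nothing more can be done
```

The vase now stands upright in the middle of the pan, wholly inside the ring, and the job is handed in. I pushed it about 39 mm there with the fingertips slightly apart, resting against its widest part at 10–15 mm/s.

- **Position:** after I withdrew the hand, both cameras put the vase about 1–2 mm from the ring's centre, against about 12 mm of allowance. The mouth and belly agree in the top view, so it is upright.
- **One disagreement:** the belly outline in the slanted scene view reads about 3 mm off. It showed a similar bias of about 4 mm before the push, so I used the mouth instead.
- **Forces and time:** wrist force readings during the push stayed below about 1.5 N, close to the noise. The robot's clock read about 15 s just before the final pictures.
- **Other things on the bench:** I planned the path to stay clear of them. The tape and blue look-alikes had not moved in the mid-push picture. I did not re-measure the carton, spare vase or other items at the end.

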